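Tip the specimen tray into the feed hopper

ROBOT

A 6-joint arm with a two-finger parallel gripper is mounted at the origin on the work surface. World frame = base frame: x ahead of the robot, y to its left, z up, the work surface at z = 0. Lengths are in m, angles in degrees, forces in N, time in s.
With the tool pointing down it reaches from about 0.4 to 0.825 m from the base axis. Payload 7 kg.
Tool frame: the origin (TCP) lies on the centre line of the jaws, within the pads' length; the fingertips stand 19 mm ahead of it and the grasp point (between the pads) is the TCP (r.tips_ahead is the distance from the TCP to the fingertips, in m); z points along the fingers, y is the line along which they close (so a half turn about z gives the same grasp; the last joint's range is limited). The gripper opens to 88 mm and grips with 3 to 60 N. Pads are 19 mm wide; open, the fingers measure 130 mm over their backs; the gripper's body (78 mm by 193 mm) begins 47 mm behind the grasp point.
Start: joints at [88.299, 20.546, 0.682, 0, -70.136, -16.507], TCP at [0.211, 0.641, 0.246] pointing down, gripper open.
Joint ranges: [-176.03, 176.03], [-82.01, 121.73], [-58.28, 71.71], [-173.87, 95.51], [-174.79, -0.11], [-173.66, 173.66]. Speed limits (degrees/s): [136.94, 136.94, 172.46, 180, 180, 180].

INTERFACE

Orientations are given as [roll, pitch, yaw] about the fixed x, y, z axes, in that order (R = Rz(yaw) Ry(pitch) Rx(roll)).
In Python, from plant import r, viewer, close_job gives the robot as it stands. The module is installed in compiled form; this text tells all that it offers.
- The arm moves only by the tool arm_command, never from a script. Its arguments are lists of equal length, an entry for each row: "travel": the shift along the world's x, y, z scaled (see below), a list of three; "delta_rot": the turn, a rotation vector about the world's x, y, z scaled (see below), a list of three. In form: {"travel": [[dx, dy, dz], ...], "delta_rot": [[rx, ry, rz], ...]}. A call has 1 to 20 rows; each row is the pose to reach, as a shift and turn from the pose commanded when the call began; what a row does not reach only later rows make up. The controller multiplies each number of a shift by 0.5 m and each number of a turn by 90 degrees. A row lasts 1/8 s, in which the tool goes at most 62.5 mm and 10.7 degrees, less where a joint would pass 70% of its speed; a pose out of reach is approached as far as the arm can. A call with a number of a shift or a turn outside -1 to 1 is refused whole. A call with a gripper value outside its range is refused whole. "grip" is the opening, from 0 (shut) to 1 (fully open), set as the call begins (left out, the last holds). The fingers move at their own pace and stop on an object; "newtons" is the grip in N (left out, the last holds). Time passes only in rows, so rows that repeat a pose let the fingers close. It gives the time, the measured TCP pose, the force, the opening and the grip force at its end, in the units of the state.
- r.get_state(): the state, without advancing time (a new reading comes with each control period).
- viewer.capture(name): name is "scene" or "side" or "wrist"; returns a dict with "img" (384x512x3 uint8, red, green, blue), "camera_matrix" (3x3 intrinsics, pixels), "R" (3x3) and "t" (3): a world point X has camera coordinates R X + t; the wrist camera has in their place "mount" (4x4, takes a point from camera to tool coordinates, whose origin is the TCP and whose axes are the flange's). Camera axes: x right, y down, z forward; pixel columns grow to the right and rows downward; lengths in m; the calibration is good to about 2 mm. The wrist camera is an equidistant fisheye: a pixel r from the principal point sees the ray r / f radians off the axis. A picture is of the moment at which its call begins: read the wrist's pose just before it. There is no depth.
- close_job(): hands the job in; it is judged then, once.
The state is a dict: "time_s": time; "joints": joint angles; "qd": joint speeds; "joint_torque": joint torques, N m; "tcp_pos": TCP position; "eef_rot": TCP orientation; "contact_force": force on the tool from outside, world axes, zero at the start; "moment": the same for the moment, N m; "gripper_width": finger opening in m; "gripper_force": force on a finger pad.
Only numpy, scipy, OpenCV 4.12 (cv2) and the standard library are available. Lean on these libraries where they do the work, as an engineer would, in place of code of your own. Each camera call takes 0.05 s, during which the arm holds its last target. There are 200 camera calls.

TASK

Lift the loaded specimen tray level by its overhead handle and carry it onto the ledge of the loading station, spout towards the hopper, set it down between the two cheeks and let go of it. Then take it by the round bar at its rear, tip all four metal specimens over the spout into the hopper without spilling any elsewhere, and set the empty tray back down level on the ledge, released. Do not disturb the pan, jar, wrench and cup.

Things in the scene. Friction and masses are not known exactly. Their poses are not given: they have to be found in the camera images.
- tray: Loose open aluminium tray, 0.75 kg loaded, on the bench to the robot's left, nearer or farther than the pan. Origin: centre of its underside, on the feet; x to the spout (at first roughly -y of the world), z up. Floor 120 mm (x) by 108 mm (y), top face 14 mm up; side and rear walls 4 mm thick rise to 50 mm; no front wall but a spout. Arch handle over the middle, bar behind.
- tray_spout (a point): Middle of the tip of the tray's spout, 94 mm ahead of the tray's origin, 29 mm up. The spout is as wide as the tray, slopes up from the floor's front edge (x = 60) and has side walls. Axes as the tray's.
- tray_foot (a point): Middle of the lower front edge of the tray's front foot, 50 mm ahead of the tray's origin. Two cross feet, 10 mm high, 10 mm thick, 90 mm wide, carry the floor, at x = -45 and 45. Axes as the tray's.
- tray_handle (a point): Middle of the tray's overhead carrying handle, a flat steel strap 12 mm thick (tray x), 14 mm high, 100 mm long (tray y) between two posts; 107 mm above the tray's origin. Axes as the tray's.
- tray_bar (a point): Middle of the tipping bar at the tray's rear, round, 10 mm diameter, 82 mm free length along tray y; 95 mm behind the tray's origin and 80 mm above it, joined to the rear wall by two slanted arms at its ends. Axes as the tray's.
- tray_in (a point): Centre of the tray's floor, upper face, 14 mm above the tray's origin. Axes as the tray's.
- block0: Metal block specimen, 60 x 28 x 28 mm (x, y, z), about 125 g; origin at its centre. Starts lying in the rear of the tray.
- block1: Like block0, on the other side of the tray.
- slug0: Round metal slug specimen, 36 mm diameter, 30 mm high (z), about 85 g; origin at its centre. Starts upright in the front of the tray.
- slug1: Like slug0, on the other side of the tray.
- station: Fixed grey loading station to the robot's right; origin on the bench under its ledge; x points from the ledge to the hopper, roughly -y of the world. Ledge: flat plate, top 100 mm up, x from -75 to 62. Two cheeks, upright strips 18 mm high along x (-75 to 50), stand 128 mm apart (inner faces at y = -64, 64). A rail lies across the ledge's front, then comes the hopper.
- rail (a point): Middle of the axis of the pivot rail, a fixed steel rod of 8 mm diameter across the ledge's front, 56 mm ahead of the ledge point, 104 mm above the bench. The tray's front foot stands just behind it, the floor passes over it: the tray swings about it when its rear is lifted. Axes as the station's.
- ledge (a point): Point on the ledge's upper face, 100 mm above the bench: the tray's origin comes here, axes alike, when it stands properly (front foot 2 mm behind the rail). Axes as the station's.
- hopper (a point): Centre of the hopper's floor, 6 mm above the bench, 153 mm ahead of the ledge point. The hopper is an open box, inside 173 mm (x) by 190 mm (y), side and far walls rising to 125 mm above the bench, the near wall to 90 mm (then the ledge plate). Axes as the station's.
- pan: Bystander: loose square empty pan, 100 x 100 x 28 mm, without handle; origin under its centre. Leave alone.
- jar: Bystander: amber jar, 60 mm diameter, 85 mm high; origin under its centre. Leave alone.
- wrench: Bystander: steel wrench 160 mm long lying on the bench. Leave alone.
- cup: Bystander: white plastic cup, 64 mm across, 70 mm high; origin under its centre. Leave alone.

How it is judged:
By the outcome, as a careful person would: the job done as asked, in the order asked, and still so for the second after the job is handed in, with the robot touching nothing.
It also fails if it takes over 72 s, if anything falls off the work surface, if the arm or the gripper's body presses on something with over 40 N, if the wrist force passes 120 N, or if a joint passes its speed limit or range.

## Working session

There is one attempt and no reset: what is moved stays moved. The work goes in short steps, Python scripts to look and compute and a tool call to move; the robot and the scene stay as the last step left them, time stands still between calls to the robot, and variables do not carry over. Pictures are saved under pics/ and viewed, at most 10 in all, crops included, and the job is handed in when it is done.

Besides the shell and the picture viewer there is one more tool, called after "Emit:" by a JSON object that holds its "method" and its "body". arm_command: Moves the arm, as the interface text tells. Shifts and turns lie within -1 to 1; 1 stands for 0.5 m of shift or 90 degrees of turn. Its arguments: {"type":"object","properties":{"travel":{"type":"array"},"delta_rot":{"type":"array"},"grip":{"type":"number"},"newtons":{"type":"number"}},"required":["travel","delta_rot"]}

```bash
mkdir -p pics; cat > h.py <<'E'
import numpy as np, cv2, pickle
from plant import r, viewer
from scipy.spatial.transform import Rotation as Ro
def cap(n):
    s=r.get_state(); c=viewer.capture(n); c['s']=s; return c
def save(c,f): cv2.imwrite('pics/'+f,c['img'][:,:,::-1])
def ray(c,u,v):
    K=c['camera_matrix']
    x=(u-K[0,2])/K[0,0]; y=(v-K[1,2])/K[1,1]
    if 'mount' in c:
        th=np.hypot(x,y); d=np.array([0,0,1.]) if th<1e-9 else np.array([x/th*np.sin(th),y/th*np.sin(th),np.cos(th)])
        M=np.array(c['mount']); R=Ro.from_euler('xyz',c['s']['eef_rot'],degrees=True).as_matrix()
        return R@M[:3,3]+np.array(c['s']['tcp_pos']), R@M[:3,:3]@d
    R=np.array(c['R']);d=R.T@np.array([x,y,1]); return -R.T@np.array(c['t']), d/np.linalg.norm(d)
def plane(c,u,v,z):
    o,d=ray(c,u,v); return o+d*(z-o[2])/d[2]
def tri(*obs):
    A=np.zeros((3,3));b=np.zeros(3);L=[]
    for c,u,v in obs:
        o,d=ray(c,u,v);P=np.eye(3)-np.outer(d,d);A+=P;b+=P@o;L.append((P,o))
    X=np.linalg.solve(A,b); return X,[np.linalg.norm(P@(X-o))*1000 for P,o in L]
E
python3 - <<'E'
from h import *
print(r.get_state())
cs=[cap(n) for n in('scene','side','wrist')]
pickle.dump(cs,open('c0.pkl','wb'))
for c,n in zip(cs,('scene','side','wrist')):
    save(c,n+'0.png'); print(n,c['camera_matrix'].tolist(), ray(c,256,192))
E
```

```text
{'time_s': 0.0, 'joints': array([ 8.82990840e+01,  2.05903822e+01,  6.34108039e-01, -1.98155165e-02,
       -7.01368301e+01, -1.65077869e+01]), 'qd': array([-0.02935853,  0.1040531 , -0.00702234,  0.03952658,  0.01025339,
        0.04378759]), 'joint_torque': array([-9.65349027e-04, -5.82712734e+01,  2.93055135e+01,  6.99697718e+00,
        6.87709486e-03, -1.58548964e-04]), 'tcp_pos': array([0.21079512, 0.64075518, 0.24463805]), 'eef_rot': array([ 1.79905440e+02, -8.59753823e-03, -1.82154437e+01]), 'contact_force': array([-0.36318071, -0.1773199 ,  0.21617584]), 'moment': array([-0.02959446,  0.04001548,  0.02419769]), 'gripper_force': 0.0, 'gripper_width': 0.0873043164783232}
scene [[454.70508439980057, 0.0, 251.56557319662747], [0.0, 454.70508439980057, 193.66302857740342], [0.0, 0.0, 1.0]] (array([1.27655222, 0.60622518, 0.70444257]), array([-0.65520539, -0.48351653, -0.5804461 ]))
side [[416.97667546899703, 0.0, 251.6343907818905], [0.0, 416.97667546899703, 191.04444788911692], [0.0, 0.0, 1.0]] (array([ 0.38794592, -0.86603156,  0.77212471]), array([ 0.17307989,  0.79722569, -0.57833775]))
wrist [[297.3186396354542, 0.0, 254.70384822918274], [0.0, 297.3186396354542, 191.11667054977752], [0.0, 0.0, 1.0]] (array([0.28560274, 0.61605308, 0.38360068]), array([-0.27862475,  0.0846808 , -0.95665951]))
```

```bash
python3 - <<'E'
import cv2,numpy as np
a=[cv2.imread(f'pics/{n}0.png') for n in('scene','side')]
cv2.imwrite('pics/a.png',cv2.resize(a[0],(800,600),interpolation=cv2.INTER_CUBIC))
cv2.imwrite('pics/b.png',cv2.resize(a[1],(800,600),interpolation=cv2.INTER_CUBIC))
cv2.imwrite('pics/c.png',cv2.resize(cv2.imread('pics/wrist0.png'),(800,600),interpolation=cv2.INTER_CUBIC))
E
```

```text
(no output)
```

View pics/a.png

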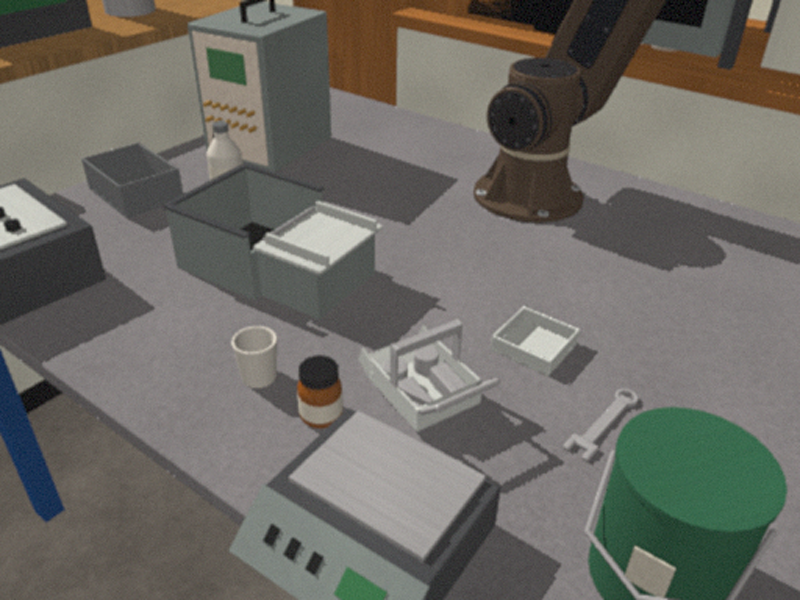

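View pics/b.png

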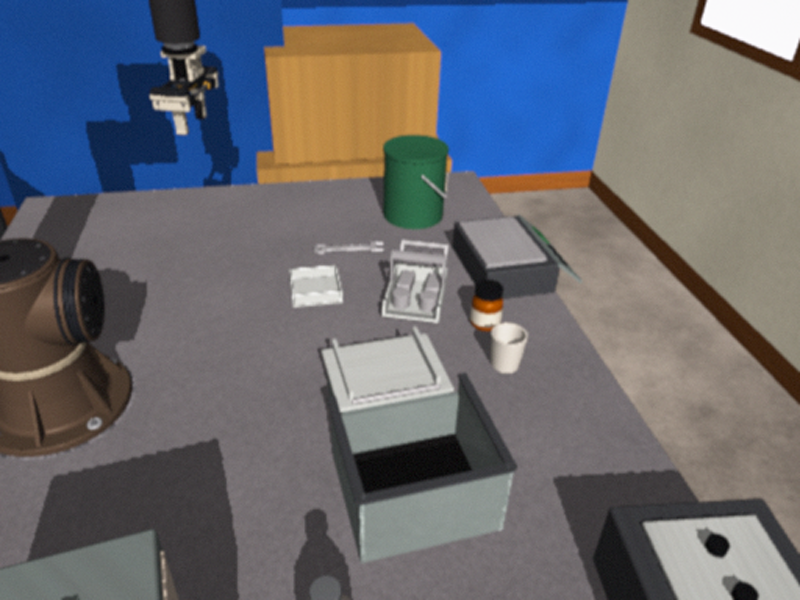

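View pics/c.png

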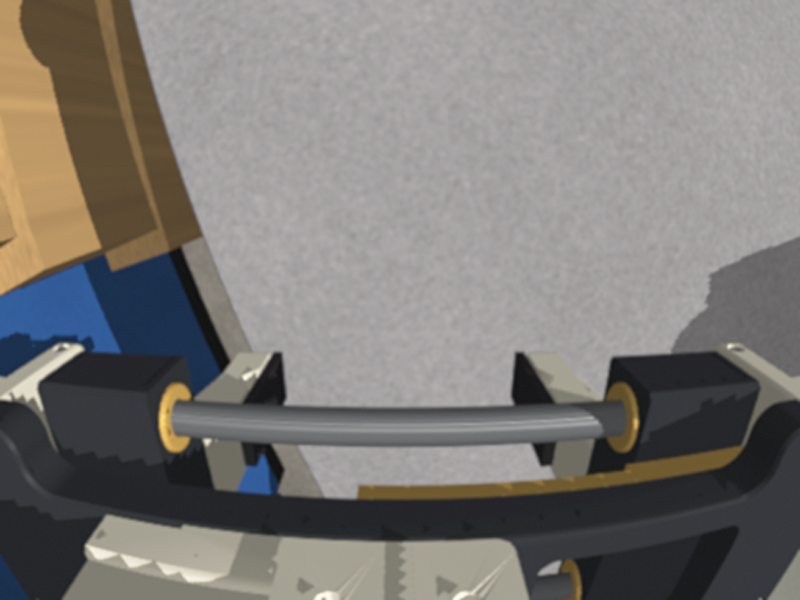

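Scene and side show the tray (scene ~430,375; side ~415,280 in 800-px frames) with the station at scene (320,240) and side (390,370). The jar and cup lie to the right of the tray's way and the pan is left of the tray. The wrist picture shows bare bench only.

```bash
python3 - <<'E'
from h import *
cs=pickle.load(open('c0.pkl','rb')); S,D=cs[0],cs[1]
f=1.5625
p=lambda c,u,v,z:np.round(plane(c,u/f,v/f,z)[:2],3).tolist()
print('handle scene',p(S,393,352,.114),p(S,461,325,.114)); print('side',p(D,402,243,.114),p(D,448,245,.114))
print('tri handle mid',tri((S,427/f,339/f),(D,425/f,244/f)))
print('bar',p(S,418,408,.085),p(S,497,380,.085))
print('pan',p(S,536,345,.0),'jar',p(S,320,418,0),'cup',p(S,257,380,0))
print('ledge corners side',p(D,322,347,.1),p(D,428,335,.1),p(D,452,392,.1),p(D,340,408,.1))
print('ledge corners scene',p(S,254,250,.1),p(S,318,204,.1),p(S,382,228,.1),p(S,328,268,.1))
a=cv2.resize(S['img'][195:280,220:325],(400,324),interpolation=cv2.INTER_CUBIC)
b=cv2.resize(S['img'][120:205,155:260],(400,324),interpolation=cv2.INTER_CUBIC)
c=cv2.resize(D['img'][145:215,235:322],(400,322)[:2],interpolation=cv2.INTER_CUBIC)
d=cv2.resize(D['img'][200:270,200:300],(400,280),interpolation=cv2.INTER_CUBIC)
o=np.zeros((600,800,3),np.uint8); o[:300,:400]=a[:300]; o[:300,400:]=b[:300]; o[300:,:400]=c[:300]; o[300:580,400:]=d
cv2.imwrite('pics/d.png',o[:,:,::-1])
E
```

```text
handle scene [0.708, 0.178] [0.605, 0.215]
side [0.627, 0.233] [0.716, 0.212]
tri handle mid (array([0.66776297, 0.20378919, 0.12422777]), [np.float64(1.489336870321546), np.float64(1.489336870321431)])
bar [0.747, 0.247] [0.641, 0.297]
pan [0.445, 0.261] jar [0.775, 0.103] cup [0.774, -0.023]
ledge corners side [0.439, -0.049] [0.616, -0.045] [0.62, -0.184] [0.452, -0.19]
ledge corners scene [0.631, -0.166] [0.449, -0.193] [0.445, -0.049] [0.596, -0.037]
```

View pics/d.png

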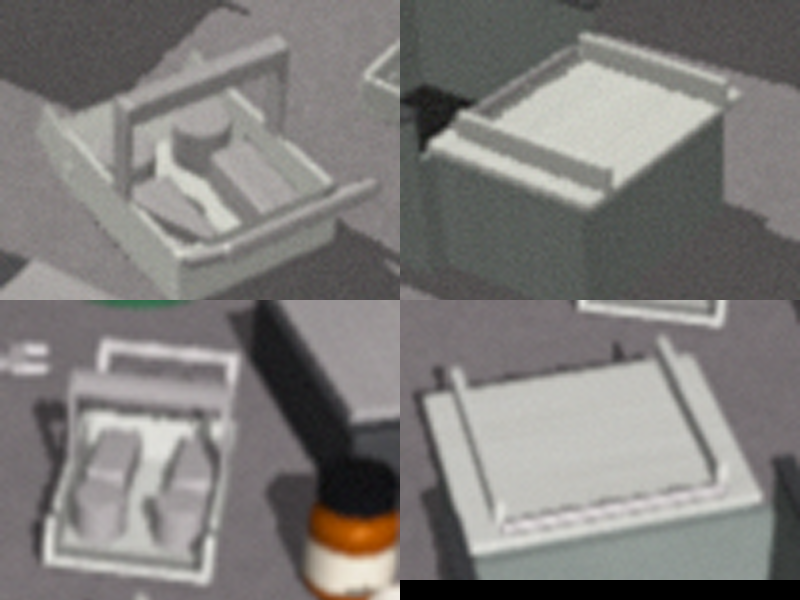

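The crops show the tray handle strap (side ≈ (268,165) native), the bar, four specimens in the tray, and a clear ledge with two cheeks and rail. The rough positions agree with the text, so I take precise views with the wrist camera next.

Emit:
{"method": "arm_command", "body": {"travel": [[0.1,-0.12,0.2],[0.2,-0.24,0.2],[0.3,-0.36,0.2],[0.4,-0.48,0.2],[0.5,-0.6,0.2],[0.6,-0.72,0.2],[0.7,-0.84,0.2],[0.7,-0.9,0.2],[0.7,-0.9,0.2],[0.7,-0.9,0.2],[0.7,-0.9,0.2],[0.7,-0.9,0.2]], "delta_rot": [[0,0,0],[0,0,0],[0,0,0],[0,0,0],[0,0,0],[0,0,0],[0,0,0],[0,0,0],[0,0,0],[0,0,0],[0,0,0],[0,0,0]]}}

```text
time_s: 1.65
tcp_pos: [0.5607, 0.1912, 0.3453]
eef_rot: [180.0, 0.0, -18.2]
contact_force: [0.3, 0.1, -0.9]
gripper_width: 0.088
gripper_force: 0.0
```

```bash
python3 - <<'E'
from h import *
c=cap('wrist'); pickle.dump(c,open('w1.pkl','wb')); save(c,'w1.png'); print(c['s']['tcp_pos'],c['s']['eef_rot'])
E
```

```text
[0.56074096 0.19117367 0.34527006] [ 1.79990717e+02  3.00160800e-02 -1.82460926e+01]
```

Emit:
{"method": "arm_command", "body": {"travel": [[0,0.1,0],[0,0.2,0],[0,0.24,0],[0,0.24,0],[0,0.24,0]], "delta_rot": [[0,0,0],[0,0,0],[0,0,0],[0,0,0],[0,0,0]]}}

```text
time_s: 2.33
tcp_pos: [0.5605, 0.3112, 0.3456]
eef_rot: [180.0, -0.0, -18.2]
contact_force: [0.5, -0.4, 0.4]
gripper_width: 0.0877
gripper_force: 0.0
```

```bash
python3 - <<'E'
from h import *
c=cap('wrist'); pickle.dump(c,open('w2.pkl','wb')); save(c,'w2.png'); print(c['s']['tcp_pos'],c['s']['eef_rot'])
a=cv2.imread('pics/w1.png');b=cv2.imread('pics/w2.png')
o=np.vstack([a[:250],b[:250]]); print(o.shape)
cv2.imwrite('pics/e.png',cv2.resize(o,(614,600),interpolation=cv2.INTER_CUBIC))
E
```

```text
[0.56053045 0.31115237 0.34564058] [ 1.79987855e+02 -8.03051416e-04 -1.81621318e+01]
(500, 512, 3)
```

View pics/e.png

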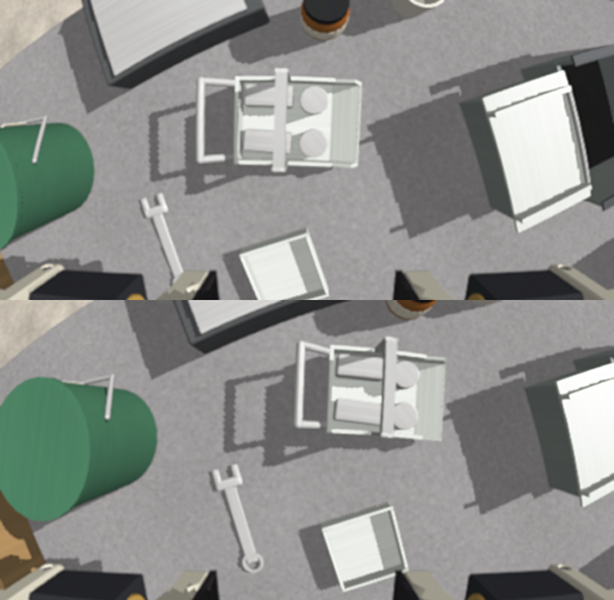

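Top half (w1) and bottom half (w2) show the tray from above: strap at ≈(280,70–168) and (389,340–435), bar at ≈(203,80–160) and (300,344–426), four specimens in it, and the ledge at right. I zoom for exact picks.

```bash
python3 - <<'E'
from h import *
I=[pickle.load(open(f'w{i}.pkl','rb'))['img'] for i in(1,2)]
# scale 3
o=np.zeros((600,800,3),np.uint8)
z=lambda im,x,y:cv2.resize(im[y:y+100,x:x+133],(399,300),interpolation=cv2.INTER_CUBIC)
o[:300,:399]=z(I[0],165,50); o[300:,:399]=z(I[1],245,25)
o[:300,400:799]=z(I[0],379,40)+0
cv2.imwrite('pics/f.png',o[:,:,::-1])
E
```

```text
(no output)
```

View pics/f.png

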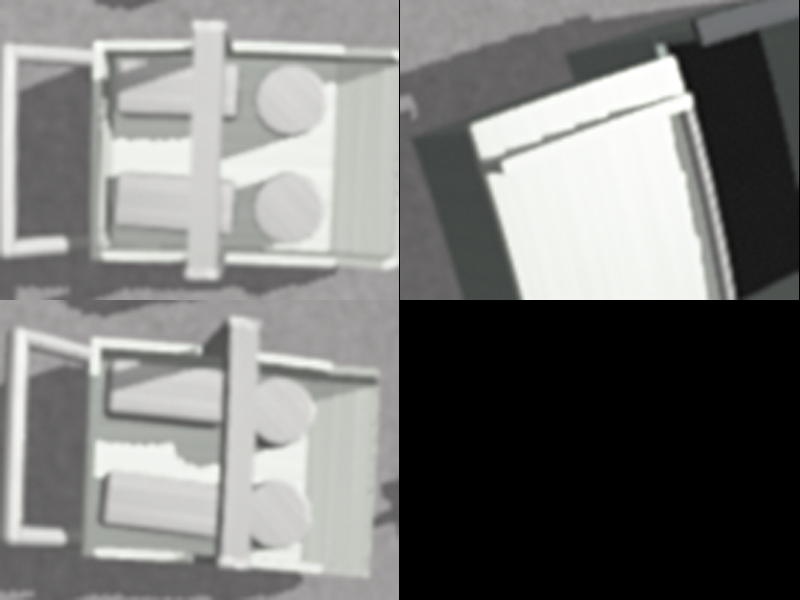

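Emit:
{"method": "arm_command", "body": {"travel": [[-0.04,-0.11,0],[-0.08,-0.22,0],[-0.12,-0.33,0],[-0.16,-0.44,0],[-0.2,-0.55,0],[-0.26,-0.66,0],[-0.26,-0.66,0],[-0.26,-0.66,0],[-0.26,-0.66,0]], "delta_rot": [[0,0,0],[0,0,0],[0,0,0],[0,0,0],[0,0,0],[0,0,0],[0,0,0],[0,0,0],[0,0,0]]}}

```text
time_s: 3.5
tcp_pos: [0.4312, -0.0185, 0.3456]
eef_rot: [-180.0, -0.0, -18.2]
contact_force: [0.4, -0.3, -0.1]
gripper_width: 0.0875
gripper_force: 0.0
```

```bash
python3 - <<'E'
from h import *
c=cap('wrist'); pickle.dump(c,open('w3.pkl','wb')); save(c,'w3.png'); print(c['s']['tcp_pos'],c['s']['eef_rot'],c['s']['joints'])
E
```

```text
[ 0.43120606 -0.01846702  0.34556715] [-1.79995610e+02 -3.01086219e-03 -1.81902088e+01] [ 2.39309967e+01 -6.46840917e+00 -1.79092683e+01 -1.26168408e-03
 -7.85539634e+01  4.78790450e+01]
```

Emit:
{"method": "arm_command", "body": {"travel": [[0,-0.1,0],[0,-0.2,0],[0,-0.24,0],[0,-0.24,0],[0,-0.24,0]], "delta_rot": [[0,0,0],[0,0,0],[0,0,0],[0,0,0],[0,0,0]]}}

```text
time_s: 4.18
tcp_pos: [0.4313, -0.1382, 0.3452]
eef_rot: [180.0, 0.0, -18.2]
contact_force: [0.5, 0.1, 0.3]
gripper_width: 0.0876
gripper_force: 0.0
```

```bash
python3 - <<'E'
from h import *
c=cap('wrist'); pickle.dump(c,open('w4.pkl','wb')); save(c,'w4.png'); print(c['s']['tcp_pos'],c['s']['eef_rot'],c['s']['joints'])
w=[pickle.load(open(f'w{i}.pkl','rb')) for i in(1,2,3,4)]
h1=tri((w[0],234.67,57.33),(w[1],327,31.67)); h2=tri((w[0],232.67,143),(w[1],323,113.3))
b1=tri((w[0],168.3,66),(w[1],251.3,35.67)); b2=tri((w[0],168.3,133.3),(w[1],249.7,104.3))
for x in(h1,h2,b1,b2): print(x[0].round(4),np.round(x[1],1))
for a,b in((h1,h2),(b1,b2)): print('mid',(a[0]+b[0])/2, 'len',np.linalg.norm(a[0]-b[0]),'dir',np.degrees(np.arctan2(*(b[0]-a[0])[1::-1])))
o=np.vstack([w[2]['img'][:250],w[3]['img'][:250]])
cv2.imwrite('pics/g.png',cv2.resize(o,(614,600),interpolation=cv2.INTER_CUBIC)[:,:,::-1])
E
```

```text
[ 0.43125773 -0.1381626   0.34523853] [ 1.79989320e+02  4.02712756e-02 -1.81803128e+01] [ 7.28765293e+00 -4.13220008e+00 -1.58976852e+01 -7.83834609e-03
 -7.82754653e+01  6.45336335e+01]
[0.6984 0.1705 0.1153] [0.3 0.3]
[0.5984 0.2073 0.1132] [0.7 0.7]
[0.7268 0.2604 0.0785] [0.2 0.2]
[0.6372 0.2923 0.079 ] [0.2 0.2]
mid [0.64842425 0.18891548 0.11426589] len 0.10658033785379062 dir 159.79352629819635
mid [0.6820285  0.27635024 0.07874182] len 0.09508377251401803 dir 160.4396195201467
```

View pics/g.png

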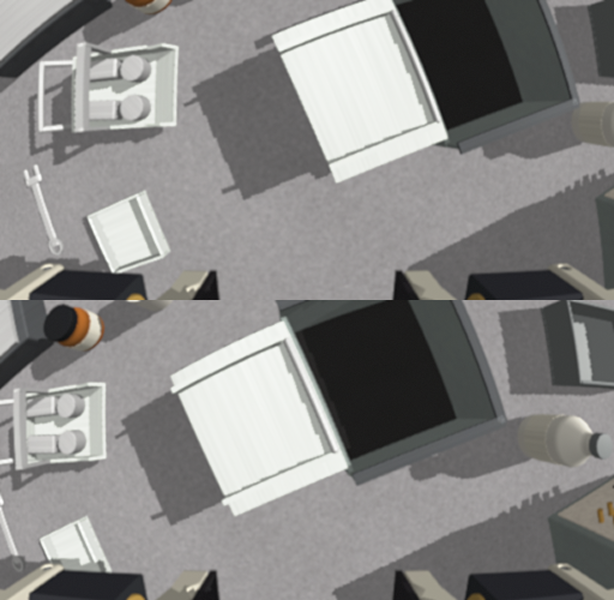

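Both show the clear ledge: the plate at (273–445,0–180) in w3 and (173–348,320–515) in w4, with its cheeks, rail and the hopper beyond. Handle top is at 0.114 and bar at 0.079, as expected. I zoom in on the station.

```bash
python3 - <<'E'
from h import *
I=[pickle.load(open(f'w{i}.pkl','rb'))['img'] for i in(3,4)]
o=np.zeros((600,800,3),np.uint8)
z=lambda im,x,y:cv2.resize(im[y:y+185,x:x+160],(400,462),interpolation=cv2.INTER_CUBIC)
o[:462,:400]=z(I[0],220,0); o[:462,400:]=z(I[1],135,0)
o=cv2.LUT(o,np.array([min(255,int(255*(max(0,i-40)/215)**1.6)) for i in range(256)],np.uint8))
cv2.imwrite('pics/i.png',o[:462,:,::-1])
E
```

```text
(no output)
```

View pics/i.png

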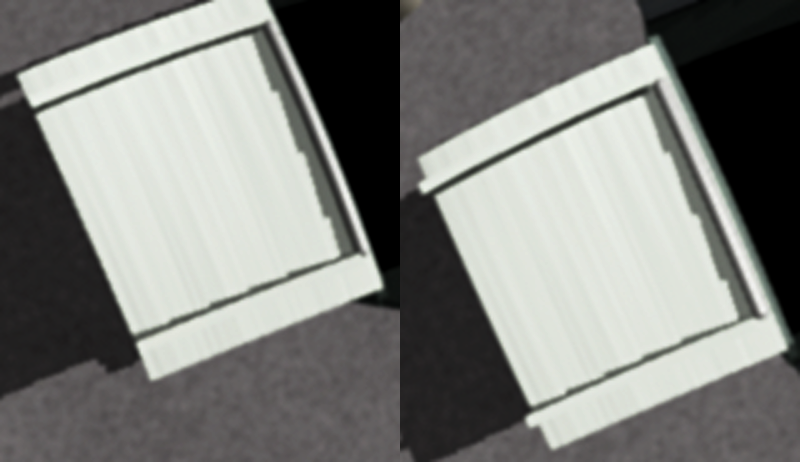

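```bash
python3 - <<'E'
from h import *
w3,w4=[pickle.load(open(f'w{i}.pkl','rb')) for i in(3,4)]
n3=lambda u,v:(220+u/2.5,v/2.5); n4=lambda u,v:(135+(u-400)/2.5,v/2.5)
for n,a,b in(('RF',(18,76),(418,158)),('RN',(152,380),(552,450)),('FN',(382,290),(790,350)),('cheekFarFrontTop?',(268,24),(657,84)),('cheekNearFront',(362,253),(764,316))):
    X,e=tri((w3,*n3(*a)),(w4,*n4(*b))); print(n,X.round(4),np.round(e,1), plane(w3,*n3(*a),.1)[:2].round(4),plane(w4,*n4(*b),.1)[:2].round(4))
C=np.array([plane(w4,*n4(*b),.1)[:2] for b in((418,158),(655,40),(790,350),(552,450))])
print(C.round(4)); 
ax=((C[1]-C[0])+(C[2]-C[3]))/2; ay=((C[0]-C[3])+(C[1]-C[2]))/2
print('lenx',np.linalg.norm(ax),'leny',np.linalg.norm(ay),'yawx',np.degrees(np.arctan2(ax[1],ax[0])),'yawy-90',np.degrees(np.arctan2(ay[1],ay[0]))-90)
m=C.mean(0);u=ax/np.linalg.norm(ax); print('ledge',m+u*.0065)
# floor between cheeks at rear edge (plate z=.1), near cheek inner bottom hidden
for n,p3,p4 in(('rearfar',(37,113),(435,190)),('rearnear',(135,338),(530,410))):
    X,e=tri((w3,*n3(*p3)),(w4,*n4(*p4)));print(n,X,e)
E
```

```text
RF [ 0.6102 -0.0411  0.1001] [0.4 0.4] [ 0.6098 -0.0411] [ 0.6106 -0.041 ]
RN [ 0.4359 -0.0567  0.1006] [0.2 0.2] [ 0.436  -0.0567] [ 0.4356 -0.0566]
FN [ 0.4459 -0.1944  0.0939] [0.2 0.2] [ 0.4466 -0.192 ] [ 0.447  -0.1939]
cheekFarFrontTop? [ 0.599  -0.172   0.1079] [0.2 0.2] [ 0.6012 -0.1747] [ 0.6008 -0.1721]
cheekNearFront [ 0.4684 -0.1862  0.0995] [0.4 0.4] [ 0.4688 -0.186 ] [ 0.4681 -0.1862]
[[ 0.6106 -0.041 ]
 [ 0.6244 -0.1787]
 [ 0.447  -0.1939]
 [ 0.4356 -0.0566]]
lenx 0.1380770339268331 leny 0.17683207770944362 yawx -84.75316671757324 yawy-90 -85.0240957669142
ledge [ 0.53001974 -0.12401859]
rearfar [ 0.58901389 -0.04403013  0.09841064] [np.float64(1.288006833064828), np.float64(1.2880068330647392)]
rearnear [ 0.46073542 -0.05473414  0.10592605] [np.float64(0.16817533593159792), np.float64(0.16817533593148698)]
```

Station: yaw −84.9°, ledge point (0.530, −0.124), plate height 0.100, cheek gap 128.7 mm, all consistent with the text. The tray handle is at (0.648, 0.189) with yaw −110°. Going to the handle.

Emit:
{"method": "arm_command", "body": {"travel": [[0.05,0.08,0],[0.11,0.17,0],[0.17,0.26,0],[0.23,0.35,-0.05],[0.29,0.44,-0.1],[0.35,0.53,-0.15],[0.4,0.61,-0.2],[0.435,0.656,-0.25],[0.435,0.656,-0.3],[0.435,0.656,-0.33],[0.435,0.656,-0.36],[0.435,0.656,-0.39],[0.435,0.656,-0.42],[0.435,0.656,-0.45],[0.435,0.656,-0.47],[0.435,0.656,-0.478],[0.435,0.656,-0.478],[0.435,0.656,-0.478]], "delta_rot": [[0,0,-0.01],[0,0,-0.021],[0,0,-0.021],[0,0,-0.021],[0,0,-0.021],[0,0,-0.021],[0,0,-0.021],[0,0,-0.021],[0,0,-0.021],[0,0,-0.021],[0,0,-0.021],[0,0,-0.021],[0,0,-0.021],[0,0,-0.021],[0,0,-0.021],[0,0,-0.021],[0,0,-0.021],[0,0,-0.021]]}}

```text
time_s: 6.48
tcp_pos: [0.6488, 0.1893, 0.1071]
eef_rot: [-180.0, -0.0, -20.1]
contact_force: [0.7, -0.2, 0.1]
gripper_width: 0.0877
gripper_force: 0.0
```

```bash
python3 - <<'E'
from h import *
s,d=cap('side'),cap('wrist'); x=cap('scene')
t=lambda i:cv2.resize(i,(400,300),interpolation=cv2.INTER_CUBIC)
o=np.zeros((600,800,3),np.uint8);o[:300,:400]=t(s['img'][100:215,200:353]);o[:300,400:]=t(x['img'][165:280,200:353]);o[300:,:400]=t(d['img'])
cv2.imwrite('pics/j.png',o[:,:,::-1]); print(x['s']['tcp_pos'],x['s']['eef_rot'],x['s']['joints'])
E
```

```text
[0.64870994 0.18934335 0.10716156] [-1.79959870e+02 -3.77296901e-02 -2.00922546e+01] [ 3.27629304e+01  2.67389651e+01 -8.86304801e+00  7.19101925e-03
 -5.43432164e+01  3.71406391e+01]
```

View pics/j.png

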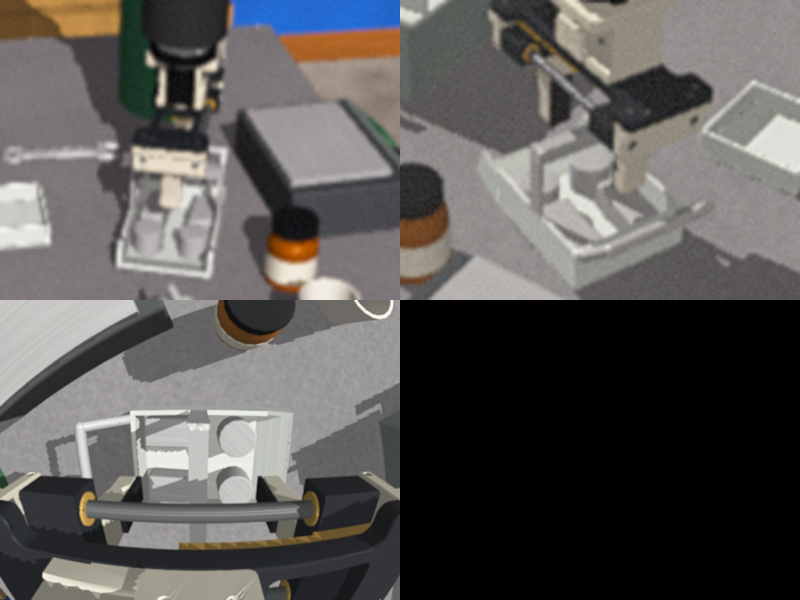

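The strap stands centred between the fingers (wrist crop (200,440), fingers at 125 and 280). Closing.

Emit:
{"method": "arm_command", "body": {"travel": [[0,0,0],[0,0,0],[0,0,0],[0,0,0],[0,0,0],[0,0,0],[0,0,0],[0,0,0]], "delta_rot": [[0,0,0],[0,0,0],[0,0,0],[0,0,0],[0,0,0],[0,0,0],[0,0,0],[0,0,0]], "grip": 0, "newtons": 50}}

```text
time_s: 7.62
tcp_pos: [0.6486, 0.1893, 0.1066]
eef_rot: [-180.0, -0.0, -20.1]
contact_force: [0.5, 4.8, 2.9]
gripper_width: 0.013
gripper_force: 2.3
```

Emit:
{"method": "arm_command", "body": {"travel": [[0,0,0.01],[0,0,0.03],[0,0,0.05],[0,0,0.08],[0,0,0.11],[0,0,0.14],[0,0,0.17],[0,0,0.2],[0,0,0.23],[0,0,0.25],[0,0,0.26],[0,0,0.26],[0,0,0.26]], "delta_rot": [[0,0,0],[0,0,0],[0,0,0],[0,0,0],[0,0,0],[0,0,0],[0,0,0],[0,0,0],[0,0,0],[0,0,0],[0,0,0],[0,0,0],[0,0,0]]}}

```text
time_s: 9.25
tcp_pos: [0.6481, 0.1891, 0.2358]
eef_rot: [180.0, 0.0, -20.1]
contact_force: [0.1, -0.2, -8.0]
gripper_width: 0.0114
gripper_force: 50.0
```

Emit:
{"method": "arm_command", "body": {"travel": [[-0.004,-0.01,0.02],[-0.012,-0.03,0.04],[-0.027,-0.07,0.06],[-0.046,-0.12,0.08],[-0.065,-0.17,0.1],[-0.084,-0.22,0.1],[-0.103,-0.27,0.1],[-0.122,-0.32,0.1],[-0.141,-0.37,0.1],[-0.16,-0.42,0.1],[-0.179,-0.47,0.1],[-0.198,-0.52,0.1],[-0.213,-0.56,0.1],[-0.225,-0.59,0.1],[-0.233,-0.61,0.1],[-0.237,-0.622,0.1],[-0.237,-0.622,0.1],[-0.237,-0.622,0.1],[-0.237,-0.622,0.1]], "delta_rot": [[0,0,0],[0,0,0.01],[0,0,0.03],[0,0,0.05],[0,0,0.08],[0,0,0.11],[0,0,0.14],[0,0,0.17],[0,0,0.2],[0,0,0.23],[0,0,0.25],[0,0,0.265],[0,0,0.275],[0,0,0.28],[0,0,0.28],[0,0,0.28],[0,0,0.28],[0,0,0.28],[0,0,0.28]]}}

```text
time_s: 11.62
tcp_pos: [0.5301, -0.1214, 0.2865]
eef_rot: [-180.0, 0.0, 5.1]
contact_force: [1.1, -0.3, -8.1]
gripper_width: 0.0113
gripper_force: 50.0
```

Emit:
{"method": "arm_command", "body": {"travel": [[0,0,-0.01],[0,0,-0.03],[0,0,-0.05],[0,0,-0.07],[0,0,-0.09],[0,0,-0.1],[0,0,-0.105],[0,0,-0.11],[0,0,-0.11],[0,0,-0.11],[0,0,-0.11]], "delta_rot": [[0,0,0],[0,0,0],[0,0,0],[0,0,0],[0,0,0],[0,0,0],[0,0,0],[0,0,0],[0,0,0],[0,0,0],[0,0,0]]}}

```text
time_s: 13.0
tcp_pos: [0.53, -0.1218, 0.2318]
eef_rot: [180.0, -0.0, 5.1]
contact_force: [-0.1, -0.3, -8.0]
gripper_width: 0.0117
gripper_force: 50.0
```

```bash
python3 - <<'E'
from h import *
s,d,x=cap('side'),cap('wrist'),cap('scene'); pickle.dump((s,d,x),open('hov.pkl','wb'))
print(x['s'])
t=lambda i:cv2.resize(i,(400,300),interpolation=cv2.INTER_CUBIC)
o=np.zeros((600,800,3),np.uint8);o[:300,:400]=t(s['img'][180:300,180:340]);o[:300,400:]=t(x['img'][90:210,120:280]);o[300:,:400]=t(d['img'][:300,56:456])
o[300:,400:]=t(s['img'])
cv2.imwrite('pics/k.png',o[:,:,::-1])
E
```

```text
{'time_s': 13.1, 'joints': array([ 7.70927895e+00,  8.77564186e+00, -1.71408566e+01,  2.06395860e-03,
       -6.40678002e+01,  8.73931253e+01]), 'qd': array([ 0.01428058,  0.04467042, -0.0092618 ,  0.12190785, -0.02707137,
        0.05588819]), 'joint_torque': array([-3.14643357e-04, -4.46035695e+01,  3.13338053e+01,  7.91656584e+00,
        8.94818315e-02, -1.91063095e-04]), 'tcp_pos': array([ 0.52999313, -0.12181585,  0.23170111]), 'eef_rot': array([ 1.79998860e+02, -1.57695632e-02,  5.10330671e+00]), 'contact_force': array([-0.23948866, -0.06400609, -8.3038502 ]), 'moment': array([ 0.00165829, -0.01138086, -0.03338433]), 'gripper_force': 49.995076060295105, 'gripper_width': 0.011599487148998229}
```

View pics/k.png

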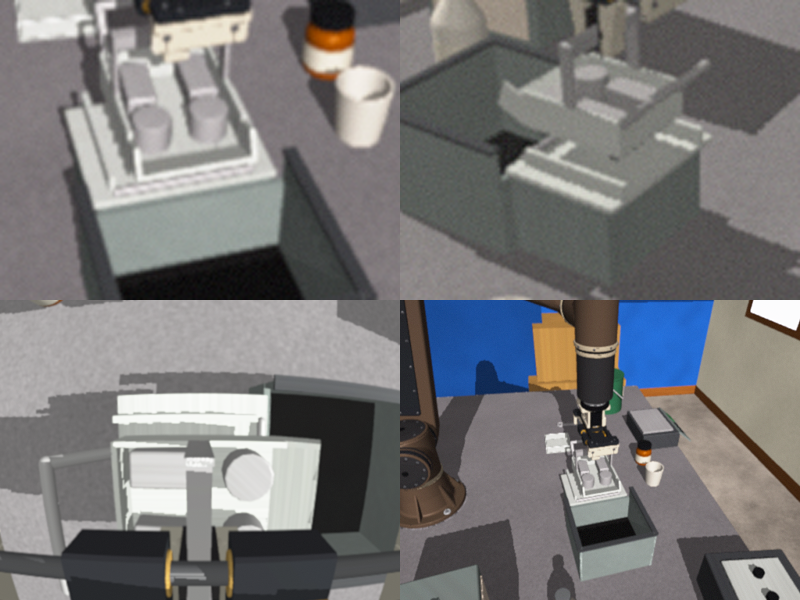

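The tray hangs level over the ledge, lined up between the cheeks (scene crop (600,140), side crop (190,150)), spout to the hopper. Lowering slowly to contact.

Emit:
{"method": "arm_command", "body": {"travel": [[0,0,-0.008],[0,0,-0.018],[0,0,-0.028],[0,0,-0.036],[0,0,-0.04],[0,0,-0.043],[0,0,-0.046],[0,0,-0.048],[0,0,-0.049],[0,0,-0.05],[0,0,-0.05]], "delta_rot": [[0,0,0],[0,0,0],[0,0,0],[0,0,0],[0,0,0],[0,0,0],[0,0,0],[0,0,0],[0,0,0],[0,0,0],[0,0,0]]}}

```text
time_s: 14.52
tcp_pos: [0.53, -0.1218, 0.2066]
eef_rot: [180.0, -0.0, 5.1]
contact_force: [-0.4, 0.6, -7.8]
gripper_width: 0.0115
gripper_force: 50.0
```

Emit:
{"method": "arm_command", "body": {"travel": [[0,0,-0.001],[0,0,-0.002],[0,0,-0.003],[0,0,-0.003]], "delta_rot": [[0,0,0],[0,0,0],[0,0,0],[0,0,0]]}}

```text
time_s: 15.02
tcp_pos: [0.5301, -0.1216, 0.2065]
eef_rot: [180.0, -0.1, 5.1]
contact_force: [-5.4, 5.1, 4.7]
gripper_width: 0.0115
gripper_force: 50.0
```

Seated at the expected height (0.2065) with clear support force. Releasing, rising, then going over the bar tilted 20° backward.

Emit:
{"method": "arm_command", "body": {"travel": [[0,0,0.002],[0,0,0.002],[0,0,0.002],[0,0,0.002],[0,0,0.002],[0,0,0.002],[0,0,0.002],[0,0,0.002],[0,0,0.02],[0,0,0.06],[0,0,0.12],[0,0,0.18],[0,0,0.2],[0,0,0.2]], "delta_rot": [[0,0,0],[0,0,0],[0,0,0],[0,0,0],[0,0,0],[0,0,0],[0,0,0],[0,0,0],[0,0,0],[0,0,0],[0,0,0],[0,0,0],[0,0,0],[0,0,0]], "grip": 1}}

```text
time_s: 16.77
tcp_pos: [0.5301, -0.1218, 0.3056]
eef_rot: [-180.0, -0.1, 5.1]
contact_force: [0.3, -0.3, 0.7]
gripper_width: 0.0874
gripper_force: 0.0
```

Emit:
{"method": "arm_command", "body": {"travel": [[-0.002,0.02,0],[-0.006,0.07,0],[-0.012,0.13,0],[-0.017,0.17,0],[-0.017,0.19,0],[-0.017,0.19,0],[-0.017,0.19,0]], "delta_rot": [[0,0,0],[-0.05,-0.004,0],[-0.1,-0.009,0],[-0.15,-0.013,0],[-0.2,-0.018,0],[-0.221,-0.02,0],[-0.221,-0.02,0]]}}

```text
time_s: 17.65
tcp_pos: [0.521, -0.0264, 0.3041]
eef_rot: [160.0, 0.1, 5.2]
contact_force: [0.1, -0.8, -0.3]
gripper_width: 0.0875
gripper_force: 0.0
```

```bash
python3 - <<'E'
from h import *
c=cap('wrist'); pickle.dump(c,open('w5.pkl','wb')); save(c,'w5.png'); s=c['s']; print(s['tcp_pos'],s['eef_rot'],s['joints'],s['contact_force'])
# predicted pixel of bar ends/handle ends vs. brightness
def proj(c,X):
    M=np.array(c['mount']);R=Ro.from_euler('xyz',c['s']['eef_rot'],degrees=True).as_matrix()
    p=M[:3,:3].T@(R.T@(X-np.array(c['s']['tcp_pos']))-M[:3,3]); th=np.arctan2(np.hypot(p[0],p[1]),p[2]); k=th/np.hypot(p[0],p[1])
    K=c['camera_matrix']; return p[:2]*k*K[0,0]+K[:2,2]
u=np.array([.0889,-.996,0]);v=np.array([.996,.0889,0]);o=np.array([.53,-.1218,.1])
for n,x,y,z in(('bar+',-95,41,80),('bar-',-95,-41,80),('handle+',0,50,114),('handle-',0,-50,114),('spout+',94,54,29)):
    print(n,proj(c,o+u*x/1e3+v*y/1e3+[0,0,z/1e3]).round(1))
b=proj(c,o+u*-.095+v*.035+[0,0,.08]); g=cv2.cvtColor(c['img'],cv2.COLOR_RGB2GRAY)
print(g[int(b[1]),int(b[0])-20:int(b[0])+21])
E
```

```text
[ 0.52100027 -0.02639932  0.30410147] [1.60017216e+02 8.68956407e-02 5.17497698e+00] [ 31.10648417   4.39188019 -22.80327705  18.72576275 -72.8156881
  56.92991023] [ 0.09020209 -0.76583662 -0.3103005 ]
bar+ [206.3 147.1]
bar- [210.2 233.2]
handle+ [321.6 137.4]
handle- [314.9 241.2]
spout+ [347.4 125.6]
[115 116 115 115 114 115 116 119 119 118 118 117 118 117 116 118 130 141
 152 169 192 213 232 249 253 251 234 204 182 178 178 178 179 181 181 180
 179 178 178 172 160]
```

Emit:
{"method": "arm_command", "body": {"travel": [[0,0,-0.03],[0,0,-0.08],[0,0,-0.13],[0,0,-0.18],[0,0,-0.21],[0,0,-0.23],[0,0,-0.245],[0,0,-0.25],[0,0,-0.25]], "delta_rot": [[0,0,0],[0,0,0],[0,0,0],[0,0,0],[0,0,0],[0,0,0],[0,0,0],[0,0,0],[0,0,0]]}}

```text
time_s: 18.82
tcp_pos: [0.5216, -0.0267, 0.1803]
eef_rot: [160.0, -0.0, 5.1]
contact_force: [0.1, -0.1, 0.3]
gripper_width: 0.0878
gripper_force: 0.0
```

```bash
python3 - <<'E'
from h import *
s=r.get_state(); print(s['tcp_pos'],s['eef_rot'],s['contact_force'])
u=np.array([.0889,-.996,0]);v=np.array([.996,.0889,0])
def rows(ths):
    T=[];D=[]
    for th in ths:
        a=np.radians(th); w=min(1,th/20); rel=np.array([-153+2*w,76-1*w])  # rail->bar in tray axes, mm
        R=np.array([[np.cos(a),np.sin(a)],[-np.sin(a),np.cos(a)]]) # nose down
        d=R@rel-np.array([-153,76])
        t=(u*d[0]+np.array([0,0,1])*d[1])/1e3/.5
        T.append(t.round(3).tolist()); D.append((v*th/90).round(3).tolist())
    return T,D
for ths in(list(range(2,31,2))+[30],[34,38,42,46,50,53,56,59,62,65,68,70,72,75]):
    print(*rows(ths),sep='\n')
E
```

```text
[ 0.52160543 -0.02671714  0.18029852] [ 1.60036922e+02 -4.71981296e-02  5.11153510e+00] [ 0.08720071 -0.12164793  0.28197492]
[[0.001, -0.006, 0.01], [0.001, -0.012, 0.021], [0.002, -0.019, 0.03], [0.002, -0.026, 0.04], [0.003, -0.033, 0.049], [0.004, -0.04, 0.059], [0.004, -0.048, 0.067], [0.005, -0.056, 0.076], [0.006, -0.065, 0.084], [0.007, -0.073, 0.092], [0.007, -0.082, 0.1], [0.008, -0.091, 0.108], [0.009, -0.1, 0.115], [0.01, -0.109, 0.122], [0.011, -0.119, 0.129], [0.011, -0.119, 0.129]]
[[0.022, 0.002, 0.0], [0.044, 0.004, 0.0], [0.066, 0.006, 0.0], [0.089, 0.008, 0.0], [0.111, 0.01, 0.0], [0.133, 0.012, 0.0], [0.155, 0.014, 0.0], [0.177, 0.016, 0.0], [0.199, 0.018, 0.0], [0.221, 0.02, 0.0], [0.243, 0.022, 0.0], [0.266, 0.024, 0.0], [0.288, 0.026, 0.0], [0.31, 0.028, 0.0], [0.332, 0.03, 0.0], [0.332, 0.03, 0.0]]
[[0.012, -0.139, 0.141], [0.014, -0.16, 0.152], [0.016, -0.181, 0.162], [0.018, -0.203, 0.169], [0.02, -0.226, 0.176], [0.022, -0.243, 0.179], [0.023, -0.26, 0.182], [0.025, -0.278, 0.184], [0.026, -0.295, 0.185], [0.028, -0.313, 0.185], [0.03, -0.331, 0.184], [0.031, -0.342, 0.183], [0.032, -0.354, 0.182], [0.033, -0.371, 0.179]]
[[0.376, 0.034, 0.0], [0.421, 0.038, 0.0], [0.465, 0.041, 0.0], [0.509, 0.045, 0.0], [0.553, 0.049, 0.0], [0.587, 0.052, 0.0], [0.62, 0.055, 0.0], [0.653, 0.058, 0.0], [0.686, 0.061, 0.0], [0.719, 0.064, 0.0], [0.753, 0.067, 0.0], [0.775, 0.069, 0.0], [0.797, 0.071, 0.0], [0.83, 0.074, 0.0]]
```

Emit:
{"method": "arm_command", "body": {"travel": [[0,0,0],[0,0,0],[0,0,0],[0,0,0],[0,0,0],[0,0,0],[0,0,0],[0,0,0],[0,0,0],[0,0,0]], "delta_rot": [[0,0,0],[0,0,0],[0,0,0],[0,0,0],[0,0,0],[0,0,0],[0,0,0],[0,0,0],[0,0,0],[0,0,0]], "grip": 0, "newtons": 45}}

```text
time_s: 20.08
tcp_pos: [0.5214, -0.0269, 0.1801]
eef_rot: [160.0, -0.0, 5.1]
contact_force: [-0.3, 0.3, -0.5]
gripper_width: 0.0087
gripper_force: 45.0
```

Emit:
{"method": "arm_command", "body": {"travel": [[0.001,-0.006,0.01],[0.001,-0.012,0.021],[0.002,-0.019,0.03],[0.002,-0.026,0.04],[0.003,-0.033,0.049],[0.004,-0.04,0.059],[0.004,-0.048,0.067],[0.005,-0.056,0.076],[0.006,-0.065,0.084],[0.007,-0.073,0.092],[0.007,-0.082,0.1],[0.008,-0.091,0.108],[0.009,-0.1,0.115],[0.01,-0.109,0.122],[0.011,-0.119,0.129],[0.011,-0.119,0.129]], "delta_rot": [[0.022,0.002,0],[0.044,0.004,0],[0.066,0.006,0],[0.089,0.008,0],[0.111,0.01,0],[0.133,0.012,0],[0.155,0.014,0],[0.177,0.016,0],[0.199,0.018,0],[0.221,0.02,0],[0.243,0.022,0],[0.266,0.024,0],[0.288,0.026,0],[0.31,0.028,0],[0.332,0.03,0],[0.332,0.03,0]]}}

```text
time_s: 22.08
tcp_pos: [0.5267, -0.087, 0.2439]
eef_rot: [-169.9, 0.1, 5.0]
contact_force: [0.6, 0.7, -4.1]
gripper_width: 0.0089
gripper_force: 45.0
```

```bash
python3 - <<'E'
from h import *
S,D=cap('scene'),cap('side');save(S,'s30.png');save(D,'d30.png');s=D['s'];print(s['tcp_pos'],s['eef_rot'],s['joints'],s['contact_force'],s['moment'],s['gripper_width'])
E
```

```text
[ 0.52665505 -0.08678824  0.24389001] [-1.69986125e+02  7.01682048e-02  5.02607473e+00] [  4.30432981   9.352184   -11.06222952 -10.65491728 -70.1041927
  94.39627397] [ 0.38849065 -2.09636698 -4.67945251] [-1.58322944 -0.32316784  0.01994768] 0.008788781078327043
```

Emit:
{"method": "arm_command", "body": {"travel": [[0.001,-0.02,0.012],[0.003,-0.041,0.023],[0.005,-0.062,0.033],[0.007,-0.084,0.04],[0.009,-0.107,0.047],[0.011,-0.124,0.05],[0.012,-0.141,0.053],[0.014,-0.159,0.055],[0.015,-0.176,0.056],[0.017,-0.194,0.056],[0.019,-0.212,0.055],[0.02,-0.223,0.054],[0.02,-0.223,0.054],[0.02,-0.223,0.054],[0.02,-0.223,0.054],[0.02,-0.223,0.054],[0.02,-0.223,0.054]], "delta_rot": [[0.044,0.004,0],[0.089,0.008,0],[0.133,0.011,0],[0.177,0.015,0],[0.221,0.019,0],[0.255,0.022,0],[0.288,0.025,0],[0.321,0.028,0],[0.354,0.031,0],[0.387,0.034,0],[0.421,0.037,0],[0.443,0.039,0],[0.443,0.039,0],[0.443,0.039,0],[0.443,0.039,0],[0.443,0.039,0],[0.443,0.039,0]]}}

```text
time_s: 24.3
tcp_pos: [0.5369, -0.1976, 0.2718]
eef_rot: [-130.0, -0.1, 5.1]
contact_force: [-0.7, -0.4, -4.2]
gripper_width: 0.0088
gripper_force: 45.0
```

```bash
cat > hop.py <<'E'
from h import *
# change inside hopper region of scene and side versus the empty picture
cs=pickle.load(open('c0.pkl','rb'))
u=np.array([.0889,-.996,0]);v=np.array([.996,.0889,0]);o=np.array([.53,-.124,0])
def px(c,X):
    p=np.array(c['R'])@X+np.array(c['t']);K=c['camera_matrix'];return (K@p)[:2]/p[2]
def hopper():
    for c0,n in((cs[0],'scene'),(cs[1],'side')):
        c=cap(n)
        P=np.array([px(c,o+u*a+v*b+[0,0,.01]) for a,b in((.07,-.095),(.238,-.095),(.238,.095),(.07,.095))]).astype(np.int32)
        m=np.zeros(c['img'].shape[:2],np.uint8);cv2.fillPoly(m,[P],255)
        d=((cv2.absdiff(c['img'],c0['img']).max(2)>30)&(m>0)).astype(np.uint8)
        k,l,st,ce=cv2.connectedComponentsWithStats(d)
        print(n,[(st[i,4],ce[i].round().tolist(),plane(c,*ce[i],.02)[:2].round(3).tolist()) for i in range(1,k) if st[i,4]>6]); save(c,n+'_now.png')
E
python3 - <<'E'
from hop import *
s=r.get_state();print(s['time_s'],s['tcp_pos'],s['eef_rot'],s['joints'],s['contact_force'],s['moment'],s['gripper_width'])
hopper()
E
```

```text
24.3 [ 0.53693299 -0.19758078  0.27181815] [-1.29971015e+02 -5.87547889e-02  5.11058584e+00] [ -28.75795577   29.09188212   16.93655504  -41.57299334 -106.36254362
  122.24863942] [-0.7269292  -0.35114669 -4.15694041] [-3.61621812e+00 -3.08839468e-01 -5.31520676e-04] 0.008771417848675009
scene [(np.int32(172), [164.0, 148.0], [0.493, -0.317]), (np.int32(13), [176.0, 147.0], [0.466, -0.292]), (np.int32(122), [192.0, 153.0], [0.465, -0.23])]
side [(np.int32(505), [243.0, 300.0], [0.5, -0.242]), (np.int32(239), [277.0, 299.0], [0.579, -0.253])]
```

Emit:
{"method": "arm_command", "body": {"travel": [[0.002,-0.029,-0.004],[0.002,-0.029,-0.004],[0,-0.003,0],[0.002,-0.029,-0.004],[0,-0.003,0],[0.002,-0.029,-0.004],[0,-0.003,0],[0.002,-0.029,-0.004],[0.002,-0.029,-0.004],[0.002,-0.029,-0.004],[0.002,-0.029,-0.004]], "delta_rot": [[0.055,0.005,0],[0.055,0.005,0],[0.005,0,0],[0.055,0.005,0],[0.005,0,0],[0.055,0.005,0],[0.005,0,0],[0.055,0.005,0],[0.055,0.005,0],[0.055,0.005,0],[0.055,0.005,0]]}}

```text
time_s: 25.78
tcp_pos: [0.538, -0.212, 0.2699]
eef_rot: [-125.0, -0.1, 5.1]
contact_force: [-0.1, 0.7, -3.0]
gripper_width: 0.0083
gripper_force: 44.9
```

```bash
python3 - <<'E'
from hop import *
s=r.get_state();print(s['time_s'],s['tcp_pos'],s['contact_force'],s['moment'])
hopper()
# bright (specimen-like) pixels in the hopper, side view
c=cv2.imread('pics/side_now.png'); print(cv2.resize(cv2.cvtColor(c[265:345,205:330],cv2.COLOR_BGR2GRAY),(42,27),interpolation=cv2.INTER_AREA))
E
```

```text
25.775 [ 0.53804584 -0.21204086  0.26994746] [-0.1161134   0.70782536 -2.95732343] [-3.81372786 -0.30669059 -0.01192144]
scene [(np.int32(179), [163.0, 148.0], [0.496, -0.32]), (np.int32(150), [192.0, 154.0], [0.468, -0.227])]
side [(np.int32(510), [243.0, 300.0], [0.501, -0.242]), (np.int32(243), [277.0, 299.0], [0.578, -0.253]), (np.int32(1855), [271.0, 330.0], [0.547, -0.333])]
[[138 103  70 ... 139 140 139]
 [138 112  70 ... 137 137 141]
 [139 125  74 ... 138 139 142]
 ...
 [ 76  98 136 ... 163 141 138]
 [ 77 112 140 ... 144 139 138]
 [ 76  91 134 ... 139 139 138]]
```

Emit:
{"method": "arm_command", "body": {"travel": [[-0.002,0.029,0.004],[-0.005,0.058,0.006],[-0.008,0.093,0.005],[-0.011,0.128,0],[-0.015,0.168,-0.01],[-0.017,0.19,-0.017],[-0.019,0.211,-0.027],[-0.021,0.232,-0.038],[-0.022,0.252,-0.05],[-0.024,0.271,-0.064],[-0.026,0.289,-0.079],[-0.027,0.306,-0.095],[-0.029,0.323,-0.112],[-0.03,0.338,-0.13],[-0.031,0.352,-0.149],[-0.032,0.359,-0.158],[-0.032,0.365,-0.169],[-0.032,0.365,-0.169]], "delta_rot": [[-0.055,-0.005,0],[-0.111,-0.01,0],[-0.177,-0.016,0],[-0.243,-0.022,0],[-0.321,-0.029,0],[-0.365,-0.033,0],[-0.409,-0.036,0],[-0.454,-0.04,0],[-0.498,-0.044,0],[-0.542,-0.048,0],[-0.587,-0.052,0],[-0.631,-0.056,0],[-0.675,-0.06,0],[-0.719,-0.064,0],[-0.764,-0.068,0],[-0.786,-0.07,0],[-0.808,-0.072,0],[-0.808,-0.072,0]]}}

```text
time_s: 28.12
tcp_pos: [0.5215, -0.0291, 0.1851]
eef_rot: [162.0, -0.0, 5.2]
contact_force: [0.4, -0.5, -0.4]
gripper_width: 0.0088
gripper_force: 44.9
```

```bash
python3 - <<'E'
from hop import *
s=r.get_state();print(s['time_s'],s['tcp_pos'],s['eef_rot'],s['contact_force'],s['moment'])
hopper()
# tray floor patch vs loaded: scene view at specimen places
c=cap('scene'); h=pickle.load(open('hov.pkl','rb'))[2]
oo=np.array([.53,-.122,.1])
for n,x,y,z in(('floor',0,0,14),('blockL',-25,25,42),('blockR',-25,-25,42),('slugL',30,25,44),('slugR',30,-25,44)):
    q=px(c,oo+u*x/1e3+v*y/1e3+[0,0,z/1e3]).round().astype(int); print(n,q,c['img'][q[1]-1:q[1]+2,q[0]-1:q[0]+2].mean((0,1)).round())
E
```

```text
28.125 [ 0.5215337  -0.02911982  0.18508104] [ 1.62036070e+02 -4.44771386e-03  5.18782248e+00] [ 0.41208093 -0.53828062 -0.39144452] [1.43116924 0.15732882 0.02386248]
scene [(np.int32(143), [166.0, 147.0], [0.488, -0.313]), (np.int32(121), [192.0, 153.0], [0.465, -0.23])]
side [(np.int32(490), [242.0, 300.0], [0.5, -0.241]), (np.int32(224), [277.0, 299.0], [0.579, -0.252])]
floor [202 145] [174. 174. 168.]
blockL [204 142] [217. 217. 208.]
blockR [215 134] [136. 135. 130.]
slugL [186 136] [116. 114. 112.]
slugR [198 128] [134. 135. 129.]
```

Emit:
{"method": "arm_command", "body": {"travel": [[0,0.002,-0.003],[0,0.004,-0.006],[-0.001,0.006,-0.01],[-0.001,0.006,-0.01],[-0.001,0.006,-0.01]], "delta_rot": [[-0.006,0,0],[-0.012,-0.001,0],[-0.022,-0.002,0],[-0.022,-0.002,0],[-0.022,-0.002,0]]}}

```text
time_s: 28.9
tcp_pos: [0.5213, -0.0269, 0.1799]
eef_rot: [160.0, 0.0, 5.1]
contact_force: [0.0, -0.1, -2.2]
gripper_width: 0.0088
gripper_force: 44.9
```

Emit:
{"method": "arm_command", "body": {"travel": [[0,0,-0.001],[0,0,-0.002],[0,0,-0.002],[0,0,-0.002]], "delta_rot": [[0,0,0],[0,0,0],[0,0,0],[0,0,0]]}}

```text
time_s: 29.4
tcp_pos: [0.5215, -0.0268, 0.1791]
eef_rot: [160.0, -0.0, 5.1]
contact_force: [1.0, 3.0, -1.0]
gripper_width: 0.0088
gripper_force: 44.9
```

```bash
python3 - <<'E'
from hop import *
h=pickle.load(open('hov.pkl','rb'))
D,S=cap('side'),cap('scene'); print(D['s']['contact_force'],D['s']['moment'])
oo=np.array([.53,-.122,.1]); 
# rail-to-floor: bar ends / handle in scene: print edges near predicted handle top and bar
for c,n in((S,'scene'),(D,'side')):
    g=cv2.cvtColor(c['img'],cv2.COLOR_RGB2GRAY)
    for m,x,y,z in(('spoutL',94,54,29),('spoutR',94,-54,29),('handle',0,40,114)):
        q=px(c,oo+u*x/1e3+v*y/1e3+[0,0,z/1e3]); a,b=q.round().astype(int); print(n,m,q.round(1),g[b-8:b+9,a].tolist())
E
```

```text
[ 1.01851763  3.01395148 -1.02760795] [1.82614447 0.10407446 0.05309372]
scene spoutL [160.3 138.8] [89, 91, 94, 88, 90, 93, 98, 104, 110, 130, 125, 96, 47, 35, 28, 34, 31]
scene spoutR [186.8 122.9] [117, 154, 173, 178, 135, 112, 107, 108, 102, 106, 111, 108, 112, 110, 107, 108, 107]
scene handle [190.  115.9] [79, 84, 78, 87, 83, 100, 153, 170, 164, 143, 107, 90, 97, 96, 105, 119, 129]
side spoutL [281.2 250.9] [211, 203, 193, 190, 188, 187, 195, 224, 229, 186, 145, 136, 149, 155, 150, 152, 152]
side spoutR [234.1 259.6] [102, 101, 115, 133, 151, 172, 207, 221, 200, 156, 134, 139, 148, 151, 148, 151, 153]
side handle [264.2 196.9] [120, 119, 116, 118, 119, 136, 155, 159, 164, 174, 179, 179, 177, 165, 151, 147, 160]
```

The tray sits where predicted. Releasing and retreating straight up.

Emit:
{"method": "arm_command", "body": {"travel": [[0,0,0.002],[0,0,0.002],[0,0,0.002],[0,0,0.002],[0,0,0.002],[0,0,0.002],[0,0,0.002],[0,0,0.002],[0,0,0.03],[0,0,0.08],[0,0,0.14],[0,0,0.2],[-0.02,0.02,0.26],[-0.05,0.05,0.3],[-0.1,0.08,0.32],[-0.16,0.08,0.34],[-0.2,0.08,0.34],[-0.2,0.08,0.34],[-0.2,0.08,0.34]], "delta_rot": [[0,0,0],[0,0,0],[0,0,0],[0,0,0],[0,0,0],[0,0,0],[0,0,0],[0,0,0],[0,0,0],[0,0,0],[0,0,0],[0,0,0],[0.05,0.004,0],[0.1,0.009,0],[0.15,0.013,0],[0.22,0.02,0],[0.22,0.02,0],[0.22,0.02,0],[0.22,0.02,0]], "grip": 1}}

```text
time_s: 31.88
tcp_pos: [0.4217, 0.0133, 0.3496]
eef_rot: [179.9, -0.0, 5.2]
contact_force: [0.3, 0.1, -0.5]
gripper_width: 0.0876
gripper_force: 0.0
```

```bash
python3 - <<'E'
from hop import *
c=cap('wrist'); save(c,'w6.png'); pickle.dump(c,open('w6.pkl','wb')); s=c['s'];print(s['time_s'],s['tcp_pos'],s['eef_rot'],s['contact_force'],s['gripper_width'])
def proj(c,X):
    M=np.array(c['mount']);R=Ro.from_euler('xyz',c['s']['eef_rot'],degrees=True).as_matrix()
    p=M[:3,:3].T@(R.T@(X-np.array(c['s']['tcp_pos']))-M[:3,3]); th=np.arctan2(np.hypot(p[0],p[1]),p[2]); k=th/np.hypot(p[0],p[1])
    K=c['camera_matrix']; return p[:2]*k*K[0,0]+K[:2,2]
oo=np.array([.53,-.122,.1]); W=lambda x,y,z:proj(c,oo+u*x/1e3+v*y/1e3+[0,0,z/1e3])
g=cv2.cvtColor(c['img'],cv2.COLOR_RGB2GRAY)
# rectified floor of tray (14 mm), 6 mm per cell, and hopper floor
m=lambda X,Y,z:np.array([[g[tuple(np.clip(W(x,y,z).round().astype(int)[::-1],0,[383,511]))] for x in X] for y in Y])
print('tray x-100..95'); print('\n'.join(' '.join('%3d'%k for k in q) for q in m(range(-100,96,6),range(60,-61,-8),14)))
print('hopper');print('\n'.join(' '.join('%3d'%k for k in q) for q in m(range(66,242,6),range(96,-97,-8),-80)))
hopper()
E
```

```text
31.875 [0.42169652 0.01328849 0.34959635] [ 1.79919927e+02 -3.64795083e-02  5.16107044e+00] [ 0.31705525  0.06431568 -0.50376668] 0.08760479305478087
tray x-100..95
101 100 208 210 224 224 145 112 233 149 175 132 153 123 150 117 119 120 116 115 123 119  97  95 207 206 164 124 117 119 141 120 122
103 100 206 143 154 165 115  93 189 241 240 243 243 243 242 243 244 243 244 243 243 243 171  89 208 206 204 204 201 206 200 206 207
 98  96 203 150 157 168 134 105 184 242 242 242 242 242 242 241 241 242 241 241 241 241 175  89 209 207 206 203 200 204 200 205 206
104 101 201 156 157 167 136 105 205 239 239 239 239 240 239 239 239 239 240 240 240 241 178  87 210 209 205 203 200 204 200 204 206
102 104 199 158 157 167 137 106 227 241 241 241 241 242 242 242 242 242 243 243 243 244 186  87 212 212 205 202 199 204 200 204 205
103 100 198 158 160 166 140 105 237 239 240 239 239 240 239 240 240 240 242 241 241 242 177  90 213 213 207 203 200 203 201 203 204
102 100 197 174 159 166 136 106 164 242 241 242 241 241 241 241 241 241 241 241 241 241 167  92 214 214 205 202 199 203 201 204 204
103 100 195
[... 3693 characters left out ...]
41  71  71
198 202 193 147 188 186 231 154  25  29  28  27  26  26  27  28  28  27  27  27  26  30  29  27  27  26  28  33  74  72
242 243 243 243 244 245 245 105  27  28  27  27  26  26  27  27  26  27  27  26  28  27  27  28  28  28  26  43  72  72
242 243 245 243 244 245 249  63  27  25  26  26  25  26  26  25  26  25  25  25  25  26  27  26  27  26  26  46  72  71
242 243 244 243 244 245 248 124  82  83  83  82  81  83  83  84  83  83  82  82  81  84  84  84  83  84  83  83  83  81
scene [(np.int32(134), [166.0, 147.0], [0.488, -0.312]), (np.int32(123), [192.0, 153.0], [0.465, -0.23])]
side [(np.int32(485), [242.0, 300.0], [0.5, -0.241]), (np.int32(218), [277.0, 299.0], [0.579, -0.252])]
```

Emit:
{"method": "arm_command", "body": {"travel": [[0,-0.06,0.03],[0,-0.14,0.06],[0,-0.22,0.06],[0,-0.3,0.06],[0,-0.38,0.06],[0,-0.46,0.06],[0,-0.54,0.06],[0,-0.6,0.06],[0,-0.6,0.06],[0,-0.6,0.06],[0,-0.6,0.06]], "delta_rot": [[0,0,0],[0,0,0],[0,0,0],[0,0,0],[0,0,0],[0,0,0],[0,0,0],[0,0,0],[0,0,0],[0,0,0],[0,0,0]]}}

```text
time_s: 33.4
tcp_pos: [0.4216, -0.2862, 0.3791]
eef_rot: [179.9, 0.0, 5.2]
contact_force: [1.1, -0.1, -0.9]
gripper_width: 0.088
gripper_force: 0.0
```

```bash
python3 - <<'E'
from hop import *
c=cap('wrist'); save(c,'w7.png'); s=c['s'];print(s['time_s'],s['tcp_pos'])
o2=np.array([.53,-.124,0])
g=cv2.cvtColor(c['img'],cv2.COLOR_RGB2GRAY)
def proj(c,X):
    M=np.array(c['mount']);R=Ro.from_euler('xyz',c['s']['eef_rot'],degrees=True).as_matrix()
    p=M[:3,:3].T@(R.T@(X-np.array(c['s']['tcp_pos']))-M[:3,3]); th=np.arctan2(np.hypot(p[0],p[1]),p[2]); k=th/np.hypot(p[0],p[1])
    K=c['camera_matrix']; return p[:2]*k*K[0,0]+K[:2,2]
I=np.zeros((96,88),np.uint8)
for j,y in enumerate(np.linspace(.095,-.095,96)):
    for i,x in enumerate(np.linspace(.066,.24,88)):
        q=proj(c,o2+u*x+v*y+[0,0,.03]).round().astype(int)
        if 0<=q[0]<512 and 0<=q[1]<384: I[j,i]=g[q[1],q[0]]
print('hopper, 4mm cells'); print('\n'.join(''.join('.' if k<45 else ':' if k<80 else 'o' if k<112 else '#' if k<150 else '@' for k in q) for q in I[::3,::1]))
# bystander / bench changes
for c0,n in((cs[0],'scene'),(cs[1],'side')):
    k=cap(n); d=(cv2.absdiff(k['img'],c0['img']).max(2)>45).astype(np.uint8); d=cv2.morphologyEx(d,cv2.MORPH_OPEN,np.ones((3,3),np.uint8))
    m,l,st,ce=cv2.connectedComponentsWithStats(d); print(n,[st[i].tolist() for i in range(1,m) if st[i,4]>15])
E
```

```text
33.4 [ 0.4216373  -0.28623315  0.37907947]
hopper, 4mm cells
##oooooooooooooooooooooooooooooooooooooooooooooooooooooooooooooooooooooooooooooooooooooo
@@#o::o:::::::::::::::::::::::::::::::::::::::::::::::::::::::::::::::::::::::::::::::oo
@@@@@@::::...........................................................................:oo
@@@@@@o.:............................................................................ooo
@@@@@@o::...........................................................................:ooo
@@@@@@o::............................................................................ooo
@@@@@@o::............................................................................:oo
@@@@@@o.:::...................................::::ooooooo:...........................:oo
@@@@@@o:::.................::o######@@@@@@@@@@@@@@@@@@@@@@:..........................:oo
@@@@@@o::..................:o#@@@@@@@@@@@@@@@@@@@@@@@@@@@@:..........................:oo
@@@@@@o::...................o#@@@@@@@@@@@@@@@@@@@@@@@@@@@@o.......:..................:oo
@@@@@@o.:...................:#@@@@@@@@@@@@@@@@@@@@@@@@@@@@o:
[... 2534 characters left out ...]
21, 291, 37, 24, 211]]
side [[0, 0, 62, 152, 6020], [48, 0, 105, 179, 8417], [156, 0, 92, 202, 10621], [0, 105, 10, 27, 164], [137, 111, 5, 4, 18], [148, 113, 13, 5, 53], [69, 125, 6, 5, 28], [0, 138, 4, 12, 37], [252, 162, 24, 5, 78], [279, 165, 6, 3, 18], [243, 168, 6, 3, 18], [254, 169, 23, 26, 202], [185, 180, 3, 8, 24], [21, 183, 15, 30, 263], [55, 183, 11, 28, 217], [76, 182, 18, 36, 341], [186, 191, 31, 22, 458], [273, 191, 5, 6, 26], [0, 199, 29, 35, 226], [227, 199, 35, 22, 577], [17, 202, 9, 11, 45], [216, 212, 4, 8, 27], [51, 214, 4, 6, 20], [222, 221, 13, 32, 146], [0, 236, 24, 8, 114], [262, 249, 6, 3, 18], [240, 251, 16, 5, 49], [228, 287, 30, 26, 463], [270, 291, 17, 16, 202]]
```

```bash
python3 -c "
from plant import close_job; print(close_job())"
```

```text
the job is handed in; nothing more can be done
None
```

The job is handed in at about 33 s: all four specimens are in the hopper, the empty tray is back down on the ledge and released, and the arm never touched the pan, jar, wrench or cup.

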